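# Sort left- and right-hand drive brackets into a covered tray

### The arm

A 7-joint arm with a two-finger parallel gripper is mounted at the origin on the work surface. World frame = base frame: x ahead of the robot, y to its left, z up, the work surface at z = 0. Lengths are in m, angles in degrees, forces in N, time in s.
With the tool pointing down it reaches from about 0.4 to 0.85 m from the base axis. Payload 10.4 kg.
Tool frame: the origin (TCP) lies at the very end of the fingers, on their centre line; the grasp point (between the pads) lies 19 mm behind it; z points along the fingers, y is the line along which they close (so a half turn about z gives the same grasp; the last joint's range is limited). The gripper opens to 85 mm and grips with 20 to 120 N. Pads are 22 mm wide; open, the fingers measure 114 mm over their backs; the gripper's body (76 mm by 85 mm) begins 54 mm behind the grasp point. The pads swing forward as they close: fully open they stand 13 mm farther back than shut.
Start: joints at [68.778, 19.034, -3.707, 83.658, 1.238, 77.344, -5.071], TCP at [0.213, -0.588, 0.231] pointing down, gripper open.
Joint ranges: [-148.97, 148.97], [-28.65, 121.19], [-84.17, 76.75], [9.2, 138.47], [-72.65, 252.65], [3.7, 117.97], [-149.18, 149.18]. Speed limits (degrees/s): [127.2, 127.2, 159.86, 159.86, 180, 180, 180].

### API

Orientations are given as [roll, pitch, yaw] about the fixed x, y, z axes, in that order (R = Rz(yaw) Ry(pitch) Rx(roll)).
In Python, from rig import manip gives the robot as it stands.
- The arm moves only by the tool jog_arm, never from a script. Its argument "plan" is a list of rows, each a list of 6 numbers: the shift along the tool's x, y, z in m, then the turn, a rotation vector about the tool's x, y, z in degrees. In form: [[dx, dy, dz, wx, wy, wz], ...]. A call has 1 to 10 rows; each row shifts and turns the commanded pose from where the row before left it, along the tool's axes as they then stand; what a row does not reach is not made up. A row lasts 1/12 s, in which the tool goes at most 41.7 mm and 7.16 degrees, less where a joint would pass 70% of its speed; a pose out of reach is approached as far as the arm can. A call is refused whole if a number of a shift passes 0.0417 or a number of a turn 7.16, either way. A call with a gripper value outside its range is refused whole. "grip" is the closure, from 0 (fully open) to 1 (shut), set as the call begins (left out, the last holds). The fingers move at their own pace and stop on an object; "squeeze" is the grip in N (left out, the last holds). Time passes only in rows, so rows that do not move let the fingers close. It gives the time, the measured TCP pose, the force, the opening and the grip force at its end, in the units of the state.
- manip.read_state(): the state, without advancing time (a new reading comes with each control period).
- manip.capture(name): name is "scene" or "top" or "wrist"; returns the picture (480x640x3 uint8, red, green, blue); there is no depth.
- manip.calibration(name): a dict with "fx", "fy", "cx", "cy" (pixels), "rvec" (rotation vector, rad) and "tvec" (3), from world to camera coordinates, as OpenCV has them. Camera axes: x right, y down, z forward; pixel columns grow to the right and rows downward; lengths in m; the calibration is good to about 2 mm. A picture is of the moment at which its call begins: read the wrist's pose just before it. calibration takes no time and is no camera call; for the wrist camera it gives the pose at the moment of the call.
- manip.hand_in(): hands the job in; it is judged then, once.
The state is a dict: "time_s": time; "joint_positions": joint angles; "joint_velocities": joint speeds; "joint_efforts": joint torques, N m; "tcp_pos": TCP position; "tool_rot": TCP orientation; "force": force on the tool from outside, world axes, zero at the start; "wrist_torque": the same for the moment, N m; "width": finger opening in m; "grip_force": force on a finger pad.
Only numpy, scipy, OpenCV 4.12 (cv2) and the standard library are available. Lean on these libraries where they do the work, as an engineer would, in place of code of your own. Each camera call takes 0.05 s, during which the arm holds its last target. There are 200 camera calls.

### The job

Sort the three loose drive brackets on the bench into the black tray: every bracket goes into the well whose fixed sample bracket has the same hand, lying flat on the floor of the well with its open side up, brackets side by side and not on top of one another. The tray has one sliding cover that can close only one well at a time; slide it out of the way as you need, and at the end leave it slid fully home over the left-hand well, with the right-hand well open. Leave the drive, the heat sink and the screwdriver where they are.

Things in the scene. Friction and masses are not known exactly. Their poses are not given: they have to be found in the camera images.
- bracket_left_a: Loose left-hand bracket, about 120 g: steel U-channel 110 (x) x 30 (y) x 24 mm high, walls 4 mm, open side up, with a flat ear (30 mm along x, 22 mm out, 5 mm thick, level with the underside) out to the left (+y) at its +x end, x = 25 to 55 mm, seen from above with the ear end pointing away. Origin: centre of the channel's underside. Any yaw at the start; may lie either way round in the well.
- bracket_left_b: Loose left-hand bracket, about 120 g: steel U-channel 110 (x) x 30 (y) x 24 mm high, walls 4 mm, open side up, with a flat ear (30 mm along x, 22 mm out, 5 mm thick, level with the underside) out to the left (+y) at its +x end, x = 25 to 55 mm, seen from above with the ear end pointing away. Origin: centre of the channel's underside. Any yaw at the start; may lie either way round in the well.
- bracket_right: Loose right-hand bracket, about 120 g: steel U-channel 110 (x) x 30 (y) x 24 mm high, walls 4 mm, open side up, with a flat ear (30 mm along x, 22 mm out, 5 mm thick, level with the underside) out to the right (-y) at its +x end, x = 25 to 55 mm, seen from above with the ear end pointing away. Origin: centre of the channel's underside. Any yaw at the start; may lie either way round in the well.
- sample_left: A left-hand bracket, same shape as the loose ones, fixed on the tray's far ledge (6 mm high); it marks the well right next to it, on its robot side, as the left-hand well. Origin: on the ledge under its middle; axes as the tray's (x across the tray away from the robot, y along it to the robot's left); its ear end points to +y.
- sample_right: A right-hand bracket, same shape as the loose ones, fixed on the tray's far ledge (6 mm high); it marks the well right next to it, on its robot side, as the right-hand well. Origin: on the ledge under its middle; axes as the tray's (x across the tray away from the robot, y along it to the robot's left); its ear end points to +y.
- well_left (a point): Centre of the inner floor (6 mm above the table) of the well beside the left-hand sample; x, y axes as the tray's. Inside 150 (x) x 170 mm (y), walls 6 mm thick, rim 46 mm above the table; two brackets fit side by side, each along x. The other well's centre is 176 mm away along y. Which well is on which side changes; the tray is fixed.
- well_right (a point): Centre of the inner floor (6 mm above the table) of the well beside the right-hand sample; x, y axes as the tray's. Inside 150 (x) x 170 mm (y), walls 6 mm thick, rim 46 mm above the table; two brackets fit side by side, each along x. The other well's centre is 176 mm away along y. Which well is on which side changes; the tray is fixed.
- cover_grip (a point): Centre of the top of the cover's black grip, 88 mm above the table; axes as the tray's. The grip, 50 (x) x 22 (y) x 36 mm high, stands mid-plate. Grey plate 160 (x) x 174 (y) x 5 mm, its top 52 mm above the table, slides along y over the rims with about 2 N of friction and stays where left. Fully home, the grip is right above the well's centre. It starts half over each well.
- cover (a joint): Position of the sliding cover in m: 0 = end stop, fully over the well on the tray's -y side (the robot's right); 0.176 = end stop, fully over the well on the +y side. Starts between 0.065 and 0.111.
- drive: Bystander: hard drive lying flat, 147 x 101 x 26 mm, black with an aluminium top, loose, 0.6 kg. Origin: centre of its underside.
- heatsink: Bystander: finned black heat sink on a copper base, 80 x 80 x 38 mm, loose. Origin: centre of its underside.
- screwdriver: Bystander: screwdriver lying along its x, handle to -x, loose.
Things that resemble listed ones, but are neither listed nor needed, are in the scene too. What is shaped like the bracket_right but green is not meant. What is shaped like the bracket_left_a but purple is not meant.

How it is judged (in metres and radians):
At the end, for the whole second after the job is handed in: Left-hand brackets at rest in the left-hand well, the right-hand one in the right-hand well: origin within 75 mm of the well centre in x and y, under 4 mm above its floor, tilted under 0.06 rad from open side up; cover grip within 8 mm of the left-hand well's centre, horizontally (x of bracket_left_a in the frame of well_left between -0.075 and 0.075 m and y of bracket_left_a in the frame of well_left between -0.075 and 0.075 m and z of bracket_left_a in the frame of well_left between -0.004 and 0.004 m and angle between each of bracket_left_a, bracket_left_b, bracket_right's own z axis and vertical below 0.06 rad and linear speed of each of bracket_left_a, bracket_left_b, bracket_right below 0.02 m/s and x of bracket_left_b in the frame of well_left between -0.075 and 0.075 m and y of bracket_left_b in the frame of well_left between -0.075 and 0.075 m and z of bracket_left_b in the frame of well_left between -0.004 and 0.004 m and x of bracket_right in the frame of well_right between -0.075 and 0.075 m and y of bracket_right in the frame of well_right between -0.075 and 0.075 m and z of bracket_right in the frame of well_right between -0.004 and 0.004 m and horizontal distance between cover_grip and well_left below 0.008 m); the robot touches nothing.
It fails at once if a bystander (drive) is shifted by more than 30 mm (distance of drive from where it was at the start of the episode above 0.03 m).
It fails at once if a bystander (heatsink) is shifted by more than 30 mm (distance of heatsink from where it was at the start of the episode above 0.03 m).
It fails at once if a bystander (screwdriver) is shifted by more than 30 mm (distance of screwdriver from where it was at the start of the episode above 0.03 m).
It also fails if it takes over 72 s, if anything falls off the work surface, if the arm or the gripper's body presses on something with over 40 N, if the wrist force passes 120 N, or if a joint passes its speed limit or range.

## Working session

There is one attempt and no reset: what is moved stays moved. The work goes in short steps, Python scripts to look and compute and a tool call to move; the robot and the scene stay as the last step left them, time stands still between calls to the robot, and variables do not carry over. Pictures are saved under pics/ and viewed, at most 10 in all, crops included, and the job is handed in when it is done.

Besides the shell and the picture viewer there is one more tool, called as a command line: name --pt "numbers of a row" for each row, then --argument value for the rest. jog_arm: Moves the arm, as the interface text tells. Its arguments: {"type":"object","properties":{"plan":{"type":"array","items":{"type":"array","items":{"type":"number"}}},"grip":{"type":"number"},"squeeze":{"type":"number"}},"required":["plan"]}

```bash
ls; mkdir -p pics; cat > h.py <<'E'
import numpy as np, cv2
from rig import manip
def cal(n):
    c=manip.calibration(n); K=np.array([[c['fx'],0,c['cx']],[0,c['fy'],c['cy']],[0,0,1.]])
    R=cv2.Rodrigues(np.array(c['rvec'],float))[0]; return K,R,np.array(c['tvec'],float).ravel()
def w(n,uv,z,C=None):
    K,R,t=C or cal(n); uv=np.atleast_2d(np.array(uv,float)); o=-R.T@t
    d=(R.T@np.linalg.inv(K)@np.c_[uv,np.ones(len(uv))].T).T
    return o+d*((z-o[2])/d[:,2])[:,None]
def px(n,P,C=None):
    K,R,t=C or cal(n); q=(K@(R@np.atleast_2d(P).T+t[:,None])).T; return q[:,:2]/q[:,2:]
def snap(n,f,crop=None,s=1):
    im=manip.capture(n)[:,:,::-1]
    cv2.imwrite(f'pics/{f}_raw.png',im)
    if crop: x0,y0,x1,y1=crop; im=im[y0:y1,x0:x1]
    cv2.imwrite(f'pics/{f}.png',cv2.resize(im,None,fx=s,fy=s,interpolation=cv2.INTER_CUBIC)); return im
E
python3 - <<'E'
from h import *
snap('top','top0',None,1.25); snap('scene','scene0')
for n in('top','scene'):
    K,R,t=cal(n); print(n,K[0,0],-R.T@t, R[2])
print(manip.read_state())
E
```

```text
pics
top 457.2037535253045 [ 0.42958062 -0.05197141  1.01173752] [ 0.16316556  0.00707148 -0.98657336]
scene 502.3872444805966 [ 1.36813302 -0.22469545  0.97076978] [-0.65989938  0.12737154 -0.7404791 ]
{'time_s': 0.1, 'joint_positions': array([68.77793126, 19.06815601, -3.70759216, 83.70020356,  1.23735658,
       77.34306585, -5.07056897]), 'joint_velocities': array([-0.01409711, -0.12552523, -0.06449674, -0.12959891,  0.04523845,
       -0.05403544,  0.02649194]), 'joint_efforts': array([ 2.21177470e-03, -6.26747131e+01,  4.98218962e-02, -3.92432749e+01,
        1.63483940e-02,  6.98020449e-03, -7.10672293e-05]), 'tcp_pos': array([ 0.21290875, -0.58726951,  0.23060591]), 'tool_rot': array([-1.79928465e+02,  2.78966454e-03,  1.99288522e+01]), 'force': array([ 0.29012855, -0.92230376, -0.40089746]), 'wrist_torque': array([ 0.04489114,  0.00920305, -0.0018325 ]), 'grip_force': 0.0, 'width': 0.08550338527116445}
```

View pics/top0.png

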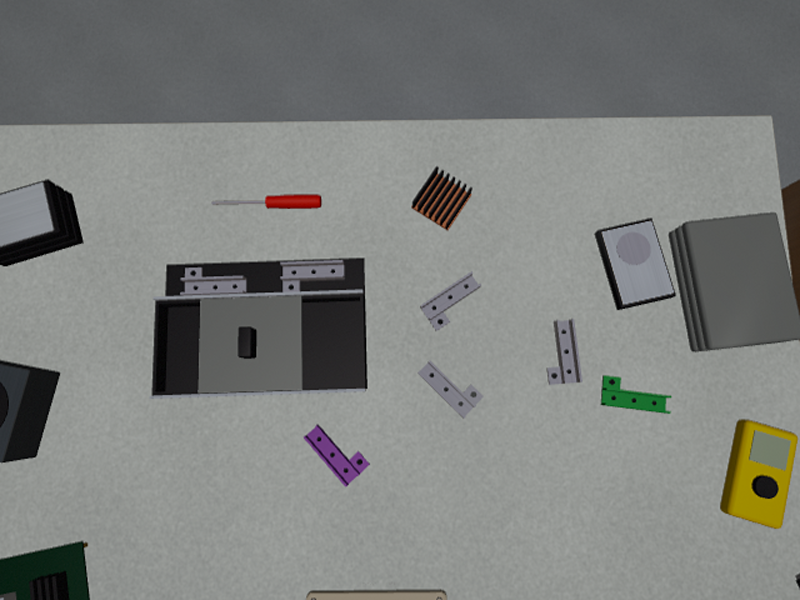

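The top view (800 px wide) shows these candidates:
- Grey loose brackets at (450,302), (450,388) and (565,350).
- Look-alikes: purple at (337,455), green at (635,395).
- Fixed samples on the ledge at (213,285) and (313,272).

I'm choosing the three grey ones and checking them in a close crop.

```bash
python3 - <<'E'
import cv2
im=cv2.imread('pics/top0_raw.png')
a=im[210:340,325:480]; cv2.imwrite('pics/c1.png',cv2.resize(a,None,fx=4.6,fy=4.6,interpolation=cv2.INTER_CUBIC))
a=im[200:325,115:300]; cv2.imwrite('pics/c2.png',cv2.resize(a,None,fx=4.3,fy=4.3,interpolation=cv2.INTER_CUBIC))
E
```

```text
(no output)
```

View pics/c1.png

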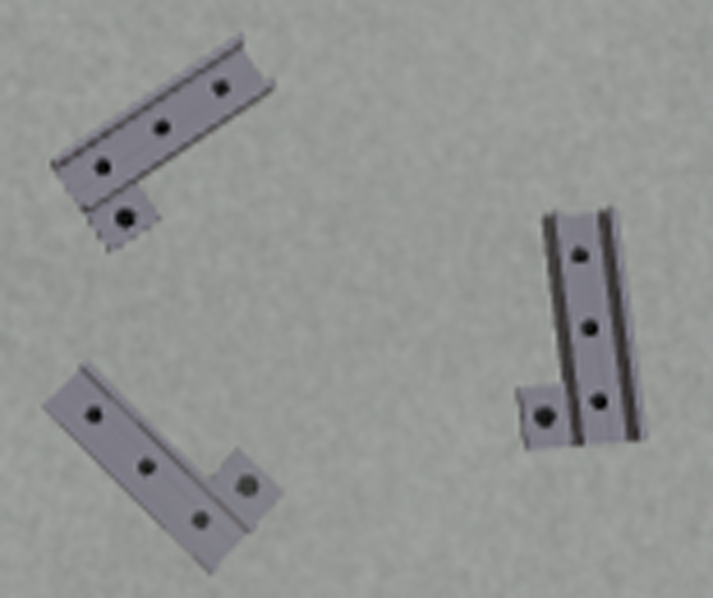

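View pics/c2.png

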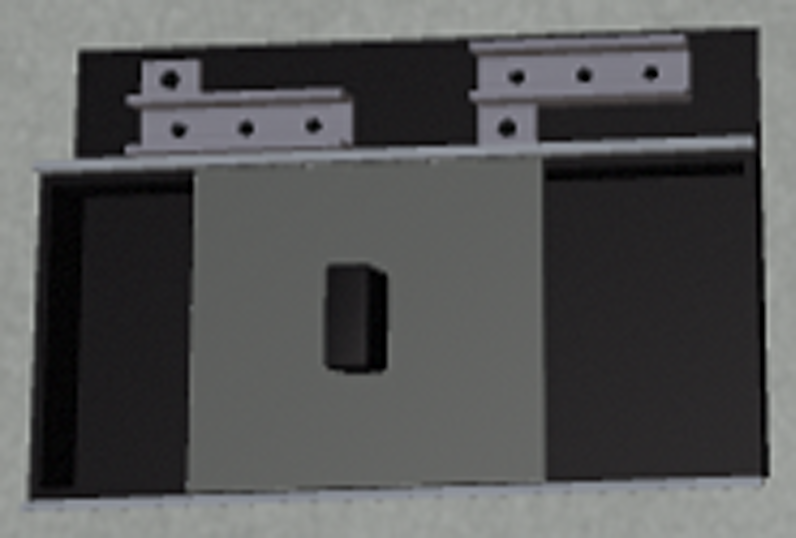

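The crop shows the following:
- Upper-left bracket, centre hole (162,128): left hand.
- Lower-left bracket, centre hole (147,466): left hand.
- Right bracket, centre hole (590,328): right hand.

In the tray crop, the sample on the image left (+y) has its ear to the far side, so it is right-hand. The left-hand well is therefore the -y one, on the image right. The grip top is about (348,317).

```bash
python3 - <<'E'
from h import *
np.set_printoptions(precision=4,suppress=True)
a=lambda P:np.array(P)/4.6+[325,210]
b=lambda P:np.array(P)/4.3+[115,200]
for n,h in dict(b1=[(102,166),(162,128),(221,88),(125,218)],b2=[(200,520),(147,466),(94,414),(248,485)],b3=[(599,402),(590,328),(579,255),(544,417)]).items():
    p=w('top',a(h),.004)[:,:2]; d=p[0]-p[2]; d/=np.linalg.norm(d)
    yaw=np.degrees(np.arctan2(d[1],d[0])); e=p[3]-p[1]
    print(n,'c',p[:3].mean(0),'yaw',yaw,'span',np.linalg.norm(p[0]-p[2]),'ear along/left',e@d,e@np.array([-d[1],d[0]]))
pl=w('top',b([(193,168),(544,155),(547,481),(187,493)]),.052)[:,:2];print('plate',pl,pl.mean(0))
print('edges',[np.linalg.norm(pl[i]-pl[i-1]) for i in range(4)])
g=w('top',b([(328,264),(370,264),(368,371),(326,370)]),.088)[:,:2];print('grip',g,g.mean(0))
r=w('top',b([(30,500),(765,482),(755,140),(38,165)]),.046)[:,:2];print('rim',r,r.mean(0),np.linalg.norm(r[0]-r[1]),np.linalg.norm(r[2]-r[3]),np.linalg.norm(r[0]-r[3]),np.linalg.norm(r[1]-r[2]))
for h in ([(179,129),(246,128),(313,125)],[(517,76),(585,74),(652,72)]):
    p=w('top',b(h),.010)[:,:2]; print('sample',p[1], np.degrees(np.arctan2(*(p[0]-p[2])[::-1])),np.linalg.norm(p[0]-p[2]))
E
```

```text
b1 c [ 0.6046 -0.1333] yaw 122.83410403096002 span 0.06984092209539644 ear along/left 0.03965150104557718 0.026654477485882407
b2 c [ 0.4417 -0.1225] yaw -135.58018835063228 span 0.07009144538304939 ear along/left 0.03989682849283873 0.027409848359613468
b3 c [ 0.5051 -0.3351] yaw -175.44837016076298 span 0.0704388707066111 ear along/left 0.03991670987023845 -0.027396690600746103
plate [[0.5977 0.2982]
 [0.6024 0.1237]
 [0.4424 0.1191]
 [0.4382 0.2934]] [0.5202 0.2086]
edges [np.float64(0.15958299313212518), np.float64(0.1745887843336274), np.float64(0.1601438812453276), np.float64(0.17428351859081426)]
grip [[0.5445 0.2186]
 [0.5443 0.1987]
 [0.4937 0.1979]
 [0.4944 0.2177]] [0.5193 0.2082]
rim [[0.4356 0.372 ]
 [0.441  0.0141]
 [0.61   0.0193]
 [0.6011 0.3782]] [0.5219 0.1959] 0.35790807203069963 0.3590868737628245 0.16563744932308969 0.16910833359004118
sample [0.6259 0.2869] 91.12649985578983 0.06983278718917571
sample [0.6527 0.1107] 91.10861325768506 0.07051624401597135
```

View pics/scene0.png

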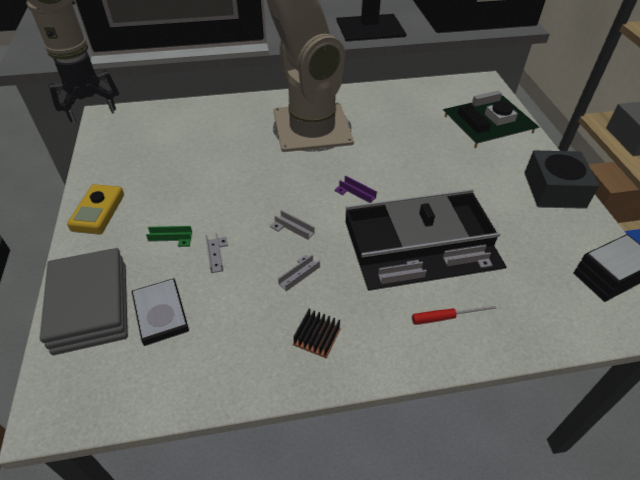

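Scales agree with the given sizes: plate 160x174 mm, hole span 70 mm on every bracket, well spacing 176 mm. The cover joint comes out at about 0.10, inside its stated range. The scene view agrees on layout. First move: rotate, then go above the cover grip.

jog_arm --pt "0 0 0 0 0 6.3" --pt "0 0 0 0 0 6.2" --pt "0 0 0 0 0 6.2" --pt "0.0147 -0.0358 0 0 0 0" --pt "0.0147 -0.0358 0 0 0 0" --pt "0.0147 -0.0358 0 0 0 0" --pt "0.0147 -0.0358 0 0 0 0" --pt "0.0147 -0.0358 0 0 0 0" --pt "0.0147 -0.0358 0 0 0 0" --pt "0.0147 -0.0358 0 0 0 0" --grip 0 --squeeze 40

```text
time_s: 0.93
tcp_pos: [0.3107, -0.3329, 0.2311]
tool_rot: [180.0, 0.0, 1.2]
force: [0.3, -0.8, 0.4]
width: 0.0855
grip_force: 0.0
```

jog_arm --pt "0.0147 -0.0358 0 0 0 0" --pt "0.0147 -0.0358 0 0 0 0" --pt "0.0147 -0.0358 0 0 0 0" --pt "0.0147 -0.0358 0 0 0 0" --pt "0.0147 -0.0358 0 0 0 0" --pt "0.0147 -0.0358 0 0 0 0" --pt "0.0147 -0.0358 0 0 0 0" --pt "0.0147 -0.0358 0 0 0 0" --pt "0.0147 -0.0358 0 0 0 0" --pt "0.0147 -0.0358 0 0 0 0"

```text
time_s: 1.77
tcp_pos: [0.4499, 0.0281, 0.2313]
tool_rot: [180.0, -0.0, 1.2]
force: [1.4, -0.3, 0.7]
width: 0.0857
grip_force: 0.0
```

jog_arm --pt "0.0147 -0.0358 0 0 0 0" --pt "0.0147 -0.0358 0 0 0 0" --pt "0.0147 -0.0358 0 0 0 0" --pt "0.0147 -0.0358 0 0 0 0" --pt "0.0147 -0.0358 0 0 0 0" --pt "0 0 0.03 0 0 0" --pt "0 0 0.03 0 0 0" --pt "0 0 0.03 0 0 0" --pt "0 0 0 0 0 0" --pt "0 0 0 0 0 0"

```text
time_s: 2.6
tcp_pos: [0.5186, 0.2064, 0.1406]
tool_rot: [180.0, 0.2, 1.2]
force: [-0.0, 0.4, 1.2]
width: 0.0854
grip_force: 0.0
```

jog_arm --pt "0 0 0.03 0 0 0" --pt "0 0 0.03 0 0 0" --pt "0 0 0.02 0 0 0" --pt "0 0 0 0 0 0"

```text
time_s: 2.93
tcp_pos: [0.5187, 0.2058, 0.0598]
tool_rot: [179.9, 0.2, 1.2]
force: [-0.1, -0.9, 0.2]
width: 0.0856
grip_force: 0.0
```

jog_arm --pt "0 0 0 0 0 0" --pt "0 0 0 0 0 0" --pt "0 0 0 0 0 0" --pt "0 0 0 0 0 0" --pt "0 0 0 0 0 0" --pt "0 0 0 0 0 0" --pt "0 0 0 0 0 0" --pt "0 0 0 0 0 0" --grip 1 --squeeze 30

```text
time_s: 3.6
tcp_pos: [0.5201, 0.2071, 0.0625]
tool_rot: [-180.0, -0.1, 1.2]
force: [-1.3, -0.9, 7.5]
width: 0.0214
grip_force: 31.3
```

jog_arm --pt "0 -0.01 0 0 0 0" --pt "0 -0.01 0 0 0 0" --pt "0 -0.01 0 0 0 0" --pt "0 -0.01 0 0 0 0" --pt "0 -0.01 0 0 0 0" --pt "0 -0.01 0 0 0 0" --pt "0 -0.01 0 0 0 0" --pt "0 -0.003 0 0 0 0" --pt "0 0 0 0 0 0"

```text
time_s: 4.35
tcp_pos: [0.5183, 0.2814, 0.0625]
tool_rot: [-179.9, -0.1, 1.3]
force: [-0.7, 1.7, 7.2]
width: 0.0216
grip_force: 31.8
```

jog_arm --pt "0 0 0 0 0 0" --pt "0 0 0 0 0 0" --pt "0 0 0 0 0 0" --pt "0 0 0 0 0 0" --pt "0 0 0 0 0 0" --pt "0 0 -0.03 0 0 0" --pt "0 0 -0.04 0 0 0" --pt "0 0 -0.04 0 0 0" --pt "0 0 0 0 0 0" --grip 0

```text
time_s: 5.1
tcp_pos: [0.5205, 0.2821, 0.1791]
tool_rot: [-179.7, -0.5, 1.2]
force: [0.0, 0.5, 1.1]
width: 0.0849
grip_force: 0.0
```

jog_arm --pt "0 0 0 0 0 6.5" --pt "0 0 0 0 0 6.5" --pt "0 0 0 0 0 6.5" --pt "0 0 0 0 0 6.5" --pt "0 0 0 0 0 6.5" --pt "0 0 0 0 0 6.5" --pt "0 0 0 0 0 6.5" --pt "0 0 0 0 0 6.5" --pt "0 0 0 0 0 6.5"

```text
time_s: 5.85
tcp_pos: [0.5119, 0.2749, 0.1495]
tool_rot: [177.3, 1.0, -30.8]
force: [0.4, 0.6, -1.7]
width: 0.0856
grip_force: 0.0
```

jog_arm --pt "0.0329 0.0127 0 0 0 0" --pt "0.0329 0.0127 0 0 0 0" --pt "0.0329 0.0127 0 0 0 0" --pt "0.0329 0.0127 0 0 0 0" --pt "0.0329 0.0127 0 0 0 0" --pt "0.0329 0.0127 0 0 0 0" --pt "0.0329 0.0127 0 0 0 0" --pt "0.0329 0.0127 0 0 0 0" --pt "0.0329 0.0127 0 0 0 0" --pt "0.0329 0.0127 0 0 0 0"

```text
time_s: 6.68
tcp_pos: [0.7309, -0.0033, 0.1493]
tool_rot: [177.3, 1.0, -30.7]
force: [1.1, 0.1, -0.0]
width: 0.0853
grip_force: 0.0
```

jog_arm --pt "0.0329 0.0127 0 0 0 0" --pt "0.0329 0.0127 0 0 0 0" --pt "0 0 0 0 0 0" --pt "0 0 0 0 0 0"

```text
time_s: 7.02
tcp_pos: [0.7739, -0.0608, 0.1481]
tool_rot: [177.2, 1.0, -30.9]
force: [-0.3, 0.3, -0.1]
width: 0.0854
grip_force: 0.0
```

```bash
cat >> h.py <<'E'
def go(x,y,z,yaw):
    s=manip.read_state(); p=s['tcp_pos']; y0=s['tool_rot'][2]; a=np.radians(yaw); d=np.array([x,y])-p[:2]
    print('t',round(s['time_s'],2),'wz',round(-(yaw-y0),2),'dx',round(d@[np.cos(a),np.sin(a)],4),'dy',round(d@[np.sin(a),-np.cos(a)],4),'dz',round(p[2]-z,4))
E
python3 - <<'E'
from h import *
go(.6046,-.1333,.007,-57.2)
snap('wrist','w1')
snap('top','t1',(100,190,400,360),2.6)
s=manip.read_state();print(s['joint_positions'])
E
```

```text
t 7.02 wz 26.3 dx -0.0307 dy 0.1816 dz 0.1411
[ -12.57029566   44.76770624   24.25694568   59.13862485  -15.0233671
   81.19307545 -112.52576913]
```

View pics/w1.png

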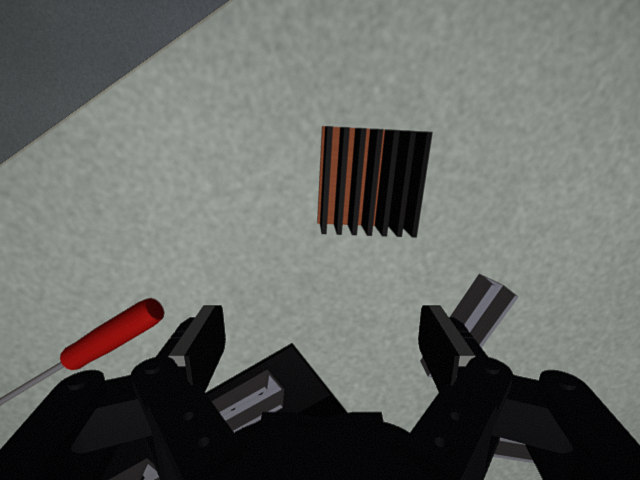

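The wrist view shows the heat sink at (375,180) and the bracket at (480,310). Joint 7 hit its range during that turn, which left the tool tilted. I'll compute full corrections: shift first, then rotate.

```bash
cat >> h.py <<'E'
from scipy.spatial.transform import Rotation as Ro
def go2(x,y,z,yaw,n=1):
    s=manip.read_state(); R0=Ro.from_euler('xyz',s['tool_rot'],degrees=True); T=Ro.from_euler('xyz',[180,0,yaw],degrees=True)
    d=np.array([x,y,z])-s['tcp_pos']
    print('t',round(s['time_s'],2),'q7',s['joint_positions'][6].round(1),'shift(now)',R0.inv().apply(d).round(4),'rotvec',(R0.inv()*T).as_rotvec(degrees=True).round(2),'shift(after)',T.inv().apply(d).round(4))
E
python3 - <<'E'
from h import *
go2(.6046,-.1333,.10,-57.2)
E
```

```text
t 7.12 q7 -112.5 shift(now) [-0.1055  0.1495  0.0581] rotvec [ 2.86  0.4  26.56] shift(after) [-0.0272  0.1836  0.0492]
```

View pics/t1.png

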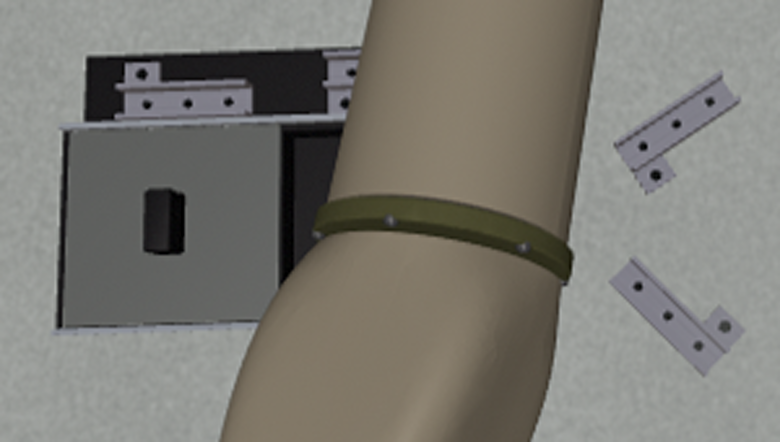

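The top view shows the cover home over the +y well (grip at (162,220)) and the two left-hand brackets unmoved.

jog_arm --pt "-0.0211 0.0299 0.0116 0 0 0" --pt "-0.0211 0.0299 0.0116 0 0 0" --pt "-0.0211 0.0299 0.0116 0 0 0" --pt "-0.0211 0.0299 0.0116 0 0 0" --pt "-0.0211 0.0299 0.0116 0 0 0" --pt "0 0 0 0.71 0.1 6.64" --pt "0 0 0 0.71 0.1 6.64" --pt "0 0 0 0.72 0.1 6.64" --pt "0 0 0 0.72 0.1 6.64"

```text
time_s: 7.87
tcp_pos: [0.6047, -0.132, 0.1012]
tool_rot: [-179.9, -0.0, -57.4]
force: [-0.3, -0.0, -0.8]
width: 0.085
grip_force: 0.0
```

jog_arm --pt "0 0 0 0 0 0" --pt "0 0 0 0 0 0"

```text
time_s: 8.03
tcp_pos: [0.6047, -0.1325, 0.101]
tool_rot: [-180.0, -0.0, -56.9]
force: [0.3, -1.0, 0.3]
width: 0.0854
grip_force: 0.0
```

```bash
python3 - <<'E'
from h import *
go2(.6046,-.1333,.007,-57.2)
E
```

```text
t 8.03 q7 -127.7 shift(now) [0.0005 0.0006 0.094 ] rotvec [-0.04 -0.05  0.28] shift(after) [0.0006 0.0005 0.094 ]
```

jog_arm --pt "0 0 0.03 0 0 0" --pt "0 0 0.03 0 0 0" --pt "0 0 0.02 0 0 0" --pt "0 0 0.013 0 0 0" --pt "0 0 0 0 0 0"

```text
time_s: 8.45
tcp_pos: [0.6032, -0.133, 0.0049]
tool_rot: [179.8, 0.1, -57.0]
force: [-1.1, -0.3, -0.2]
width: 0.0854
grip_force: 0.0
```

jog_arm --pt "0 0 0 0 0 0" --pt "0 0 0 0 0 0" --pt "0 0 0 0 0 0" --pt "0 0 0 0 0 0" --pt "0 0 0 0 0 0" --pt "0 0 0 0 0 0" --pt "0 0 0 0 0 0" --pt "0 0 0 0 0 0" --grip 1 --squeeze 50

```text
time_s: 9.12
tcp_pos: [0.6058, -0.1342, 0.0089]
tool_rot: [-179.9, -0.1, -57.2]
force: [-1.4, 0.8, 7.2]
width: 0.0287
grip_force: 50.9
```

jog_arm --pt "0 0 -0.02 0 0 0" --pt "0 0 -0.035 0 0 0" --pt "0 0 -0.035 0 0 0" --pt "0 0 -0.035 0 0 0" --pt "0 0 0 0 0 0" --pt "0 0 0 0 0 0"

```text
time_s: 9.62
tcp_pos: [0.606, -0.1342, 0.1349]
tool_rot: [-179.8, -0.2, -57.2]
force: [0.1, -0.6, -2.4]
width: 0.0288
grip_force: 50.0
```

```bash
python3 - <<'E'
from h import *
snap('wrist','w2')
# well_left centre (.522,.108), tray yaw 1.3; slot y=-38
go2(.522+.038*.0227,.108-.038,.13,1.3)
E
```

```text
t 9.67 q7 -128.6 shift(now) [-0.2158 -0.0414  0.0026] rotvec [-2.000e-02 -1.100e-01 -5.851e+01] shift(after) [-0.0774 -0.2056  0.0029]
```

View pics/w2.png

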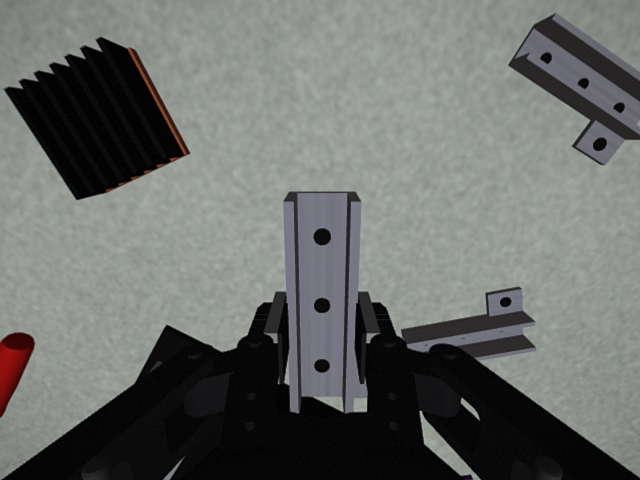

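The bracket is held square, with its centre hole at (322,305) between the pads and 28.8 mm width. Carrying it to the -y slot of the left well.

jog_arm --pt "0 0 0 0 0 -6.5" --pt "0 0 0 0 0 -6.5" --pt "0 0 0 0 0 -6.5" --pt "0 0 0 0 0 -6.5" --pt "0 0 0 0 0 -6.5" --pt "0 0 0 0 0 -6.5" --pt "0 0 0 0 0 -6.5" --pt "0 0 0 0 0 -6.5" --pt "0 0 0 0 0 -6.5"

```text
time_s: 10.42
tcp_pos: [0.6037, -0.1337, 0.1304]
tool_rot: [180.0, 0.1, 1.6]
force: [0.1, 0.6, -0.9]
width: 0.0288
grip_force: 50.0
```

jog_arm --pt "-0.0129 -0.0343 0 0 0 0" --pt "-0.0129 -0.0343 0 0 0 0" --pt "-0.0129 -0.0343 0 0 0 0" --pt "-0.0129 -0.0343 0 0 0 0" --pt "-0.0129 -0.0343 0 0 0 0" --pt "-0.0129 -0.0343 0 0 0 0" --pt "0 0 0 0 0 0" --pt "0 0 0 0 0 0" --pt "0 0 0 0 0 0"

```text
time_s: 11.17
tcp_pos: [0.5223, 0.0694, 0.1312]
tool_rot: [179.9, 0.1, 1.3]
force: [0.0, -0.6, -2.0]
width: 0.0284
grip_force: 50.0
```

```bash
python3 - <<'E'
from h import *
go2(.523,.070,.017,1.3)
E
```

```text
t 11.17 q7 -98.5 shift(now) [ 0.0009 -0.0007  0.1142] rotvec [ 0.1   0.06 -0.01] shift(after) [ 0.0008 -0.0005  0.1142]
```

jog_arm --pt "0 0 0.03 0 0 0" --pt "0 0 0.03 0 0 0" --pt "0 0 0.025 0 0 0" --pt "0 0 0.015 0 0 0" --pt "0 0 0.007 0 0 0" --pt "0 0 0.007 0 0 0" --pt "0 0 0 0 0 0"

```text
time_s: 11.75
tcp_pos: [0.5227, 0.0689, 0.0174]
tool_rot: [179.9, 0.0, 1.2]
force: [-0.8, 0.9, -1.5]
width: 0.0286
grip_force: 50.0
```

jog_arm --pt "0 0 0 0 0 0" --pt "0 0 0 0 0 0" --pt "0 0 0 0 0 0" --pt "0 0 0 0 0 0" --grip 0.46

```text
time_s: 12.08
tcp_pos: [0.5236, 0.0701, 0.0192]
tool_rot: [180.0, -0.1, 1.3]
force: [0.6, -0.9, 0.4]
width: 0.0462
grip_force: 0.0
```

jog_arm --pt "0 0 -0.02 0 0 0" --pt "0 0 -0.03 0 0 0" --pt "0 0 -0.03 0 0 0" --pt "0 0 -0.03 0 0 0" --pt "0 0 0 0 0 0" --pt "0 0 0 0 0 0"

```text
time_s: 12.58
tcp_pos: [0.5241, 0.0704, 0.1305]
tool_rot: [-180.0, -0.3, 1.3]
force: [-1.5, -0.4, -0.8]
width: 0.0463
grip_force: 0.0
```

```bash
python3 - <<'E'
from h import *
go2(.4417,-.1225,.13,44.4)
E
```

```text
t 12.58 q7 -98.5 shift(now) [-0.0867  0.1911 -0.    ] rotvec [  0.08  -0.28 -43.12] shift(after) [-0.1939  0.0802  0.0005]
```

jog_arm --pt "-0.0145 0.0319 0 0 0 0" --pt "-0.0145 0.0319 0 0 0 0" --pt "-0.0145 0.0319 0 0 0 0" --pt "-0.0145 0.0319 0 0 0 0" --pt "-0.0145 0.0319 0 0 0 0" --pt "-0.0145 0.0319 0 0 0 0" --grip 0

```text
time_s: 13.08
tcp_pos: [0.4386, -0.1244, 0.1276]
tool_rot: [180.0, 0.0, 1.3]
force: [0.2, -1.0, -0.1]
width: 0.0855
grip_force: 0.0
```

jog_arm --pt "0 0 0 0 0 -6.16" --pt "0 0 0 0 0 -6.16" --pt "0 0 0 0 0 -6.16" --pt "0 0 0 0 0 -6.16" --pt "0 0 0 0 0 -6.16" --pt "0 0 0 0 0 -6.16" --pt "0 0 0 0 0 -6.16" --pt "0 0 0 0 0 0" --pt "0 0 0 0 0 0"

```text
time_s: 13.83
tcp_pos: [0.4397, -0.1231, 0.1278]
tool_rot: [180.0, 0.0, 44.2]
force: [0.2, -0.4, 0.2]
width: 0.0853
grip_force: 0.0
```

```bash
python3 - <<'E'
from h import *
go2(.4417,-.1225,.007,44.4)
snap('top','t2',(100,180,400,360),2.6)
E
```

```text
t 13.83 q7 -34.8 shift(now) [0.002  0.0009 0.1208] rotvec [ 0.02  0.05 -0.2 ] shift(after) [0.0019 0.001  0.1208]
```

View pics/t2.png

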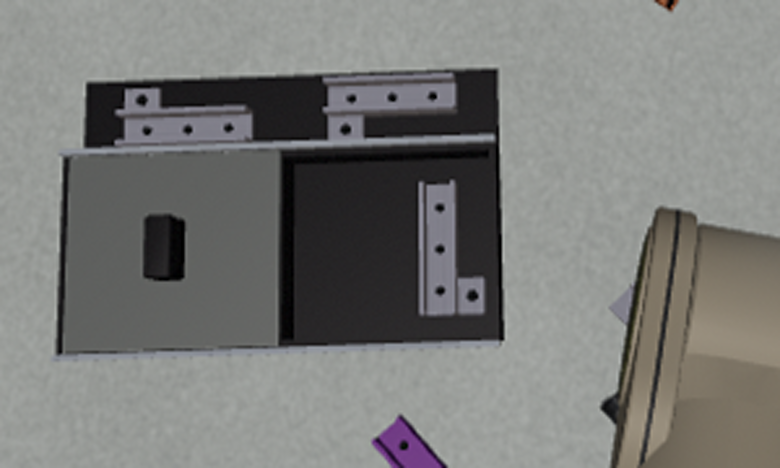

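The first bracket lies flat in the left well at (438,250), ear to the right, with plenty of room on its +y side. Now grasping the second left-hand bracket.

jog_arm --pt "0.002 0.001 0.035 0 0 0" --pt "0 0 0.035 0 0 0" --pt "0 0 0.03 0 0 0" --pt "0 0 0.015 0 0 0" --pt "0 0 0.006 0 0 0" --pt "0 0 0 0 0 0"

```text
time_s: 14.38
tcp_pos: [0.4413, -0.1226, 0.0063]
tool_rot: [-180.0, 0.1, 44.3]
force: [-1.3, -0.6, 0.0]
width: 0.0856
grip_force: 0.0
```

jog_arm --pt "0 0 0 0 0 0" --pt "0 0 0 0 0 0" --pt "0 0 0 0 0 0" --pt "0 0 0 0 0 0" --pt "0 0 0 0 0 0" --pt "0 0 0 0 0 0" --pt "0 0 0 0 0 0" --pt "0 0 0 0 0 0" --grip 1

```text
time_s: 15.05
tcp_pos: [0.4431, -0.1227, 0.0084]
tool_rot: [179.9, -0.1, 44.4]
force: [-2.4, -0.0, 8.2]
width: 0.0287
grip_force: 49.8
```

jog_arm --pt "0 0 -0.02 0 0 0" --pt "0 0 -0.035 0 0 0" --pt "0 0 -0.035 0 0 0" --pt "0 0 -0.035 0 0 0" --pt "0 0 0 0 0 0" --pt "0 0 0 0 0 0"

```text
time_s: 15.55
tcp_pos: [0.4435, -0.1226, 0.1344]
tool_rot: [179.8, -0.2, 44.4]
force: [0.4, 0.3, -1.8]
width: 0.0292
grip_force: 50.1
```

```bash
python3 - <<'E'
from h import *
go2(.521,.108+.042,.13,1.3)
E
```

```text
t 15.55 q7 -34.7 shift(now) [ 0.2461 -0.1406  0.0046] rotvec [ 0.15 -0.28 43.09] shift(after) [ 0.0836 -0.2708  0.0044]
```

jog_arm --pt "0 0 0 0 0 6.16" --pt "0 0 0 0 0 6.16" --pt "0 0 0 0 0 6.16" --pt "0 0 0 0 0 6.16" --pt "0 0 0 0 0 6.16" --pt "0 0 0 0 0 6.16" --pt "0 0 0 0 0 6.16"

```text
time_s: 16.13
tcp_pos: [0.4413, -0.1224, 0.131]
tool_rot: [180.0, 0.1, 1.0]
force: [-0.7, 0.5, -0.8]
width: 0.0286
grip_force: 50.1
```

jog_arm --pt "0.0104 -0.0333 0 0 0 0" --pt "0.0104 -0.0333 0 0 0 0" --pt "0.0104 -0.0333 0 0 0 0" --pt "0.0104 -0.0333 0 0 0 0" --pt "0.0104 -0.0333 0 0 0 0" --pt "0.0104 -0.0333 0 0 0 0" --pt "0.0104 -0.0333 0 0 0 0" --pt "0.0104 -0.0333 0 0 0 0" --pt "0 0 0 0 0 0" --pt "0 0 0 0 0 0"

```text
time_s: 16.97
tcp_pos: [0.5185, 0.1475, 0.1304]
tool_rot: [179.9, 0.1, 1.5]
force: [0.5, 0.0, -1.8]
width: 0.0291
grip_force: 50.0
```

```bash
python3 - <<'E'
from h import *
go2(.521,.146,.0165,1.3)
E
```

```text
t 16.97 q7 -106.8 shift(now) [0.0026 0.0014 0.1139] rotvec [0.1  0.11 0.18] shift(after) [0.0024 0.0016 0.1139]
```

jog_arm --pt "0.0025 0.0015 0.03 0 0 0" --pt "0 0 0.03 0 0 0" --pt "0 0 0.025 0 0 0" --pt "0 0 0.015 0 0 0" --pt "0 0 0.007 0 0 0" --pt "0 0 0.007 0 0 0" --pt "0 0 0 0 0 0"

```text
time_s: 17.55
tcp_pos: [0.5215, 0.1432, 0.0173]
tool_rot: [179.9, 0.0, 1.2]
force: [-0.0, -0.1, -1.9]
width: 0.0288
grip_force: 50.1
```

jog_arm --pt "0 0 0 0 0 0" --pt "0 0 0 0 0 0" --pt "0 0 0 0 0 0" --pt "0 0 0 0 0 0" --grip 0.46

```text
time_s: 17.88
tcp_pos: [0.5227, 0.1443, 0.0191]
tool_rot: [180.0, -0.1, 1.3]
force: [-0.7, 0.4, 0.6]
width: 0.0462
grip_force: 0.0
```

jog_arm --pt "0 0 -0.02 0 0 0" --pt "0 0 -0.03 0 0 0" --pt "0 0 -0.03 0 0 0" --pt "0 0 -0.04 0 0 0" --pt "0 0 0 0 0 0" --pt "0 0 0 0 0 0"

```text
time_s: 18.38
tcp_pos: [0.5236, 0.1448, 0.1411]
tool_rot: [-179.9, -0.3, 1.3]
force: [0.3, 0.2, -0.3]
width: 0.0461
grip_force: 0.0
```

jog_arm --pt "0 -0.034 0 0 0 0" --pt "0 -0.034 0 0 0 0" --pt "0 -0.034 0 0 0 0" --pt "0 -0.034 0 0 0 0" --pt "0 0 0 0 0 0" --pt "0 0 0 0 0 0" --grip 0

```text
time_s: 18.88
tcp_pos: [0.5176, 0.2822, 0.1366]
tool_rot: [179.9, 0.1, 1.5]
force: [0.6, -0.3, -0.3]
width: 0.0854
grip_force: 0.0
```

```bash
python3 - <<'E'
from h import *
go2(.518,.2825,.061,1.3)
snap('top','t3',(100,180,400,360),2.6)
snap('scene','s3',(310,160,540,300),3.4)
E
```

```text
t 18.88 q7 -119.3 shift(now) [ 0.0005 -0.0004  0.0756] rotvec [0.09 0.07 0.21] shift(after) [ 0.0004 -0.0003  0.0756]
```

View pics/s3.png

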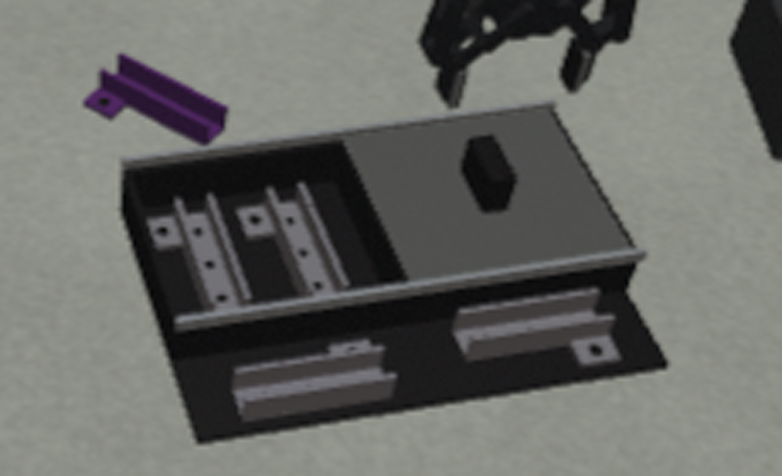

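The scene crop shows both left-hand brackets flat and side by side in the left well, at (210,250) and (305,240). Next: grip the cover and slide it to the -y end.

jog_arm --pt "0 0 0.03 0 0 0" --pt "0 0 0.03 0 0 0" --pt "0 0 0.0156 0 0 0" --pt "0 0 0 0 0 0"

```text
time_s: 19.32
tcp_pos: [0.5171, 0.2769, 0.0586]
tool_rot: [179.7, 0.3, 1.2]
force: [-0.0, 0.3, -0.0]
width: 0.0851
grip_force: 0.0
```

jog_arm --pt "0 0 0 0 0 0" --pt "0 0 0 0 0 0" --pt "0 0 0 0 0 0" --pt "0 0 0 0 0 0" --pt "0 0 0 0 0 0" --pt "0 0 0 0 0 0" --pt "0 0 0 0 0 0" --pt "0 0 0 0 0 0" --grip 1 --squeeze 40

```text
time_s: 19.98
tcp_pos: [0.5195, 0.2804, 0.0636]
tool_rot: [180.0, -0.1, 1.3]
force: [-1.3, -0.1, 6.4]
width: 0.0216
grip_force: 40.8
```

jog_arm --pt "0 0.01 0 0 0 0" --pt "0 0.02 0 0 0 0" --pt "0 0.02 0 0 0 0" --pt "0 0.02 0 0 0 0" --pt "0 0.02 0 0 0 0" --pt "0 0.02 0 0 0 0" --pt "0 0.02 0 0 0 0" --pt "0 0.02 0 0 0 0" --pt "0 0.015 0 0 0 0" --pt "0 0.006 0 0 0 0"

```text
time_s: 20.82
tcp_pos: [0.5236, 0.1085, 0.0636]
tool_rot: [-179.9, -0.2, 1.2]
force: [3.1, 16.0, -1.5]
width: 0.0214
grip_force: 41.0
```

jog_arm --pt "0 0.002 0 0 0 0" --pt "0 0 0 0 0 0" --pt "0 0 0 0 0 0"

```text
time_s: 21.07
tcp_pos: [0.5237, 0.1086, 0.0636]
tool_rot: [-180.0, -0.2, 1.3]
force: [1.0, 5.2, 6.2]
width: 0.0209
grip_force: 42.1
```

jog_arm --pt "0 0 0 0 0 0" --pt "0 0 0 0 0 0" --pt "0 0 0 0 0 0" --pt "0 0 0 0 0 0" --pt "0 0 0 0 0 0" --pt "0 0 -0.03 0 0 0" --pt "0 0 -0.04 0 0 0" --pt "0 0 0 0 0 0" --pt "0 0 0 0 0 0" --grip 0

```text
time_s: 21.82
tcp_pos: [0.5243, 0.1075, 0.1349]
tool_rot: [-180.0, -0.3, 1.3]
force: [-1.3, -0.2, -1.5]
width: 0.0855
grip_force: 0.0
```

```bash
python3 - <<'E'
from h import *
go2(.5051,-.3351,.13,4.6)
E
```

```text
t 21.82 q7 -102.8 shift(now) [-0.0289  0.4421  0.0045] rotvec [-0.02 -0.28 -3.34] shift(after) [-0.0546  0.4396  0.0049]
```

jog_arm --pt "-0.0022 0.034 0 0 0 -3.3" --pt "-0.0042 0.034 0 0 0 0" --pt "-0.0042 0.034 0 0 0 0" --pt "-0.0042 0.034 0 0 0 0" --pt "-0.0042 0.034 0 0 0 0" --pt "-0.0042 0.034 0 0 0 0" --pt "-0.0042 0.034 0 0 0 0" --pt "-0.0042 0.034 0 0 0 0" --pt "-0.0042 0.034 0 0 0 0" --pt "-0.0042 0.034 0 0 0 0"

```text
time_s: 22.65
tcp_pos: [0.5072, -0.2364, 0.132]
tool_rot: [180.0, 0.0, 4.6]
force: [0.5, -0.3, 0.7]
width: 0.0854
grip_force: 0.0
```

jog_arm --pt "-0.0042 0.034 0 0 0 0" --pt "-0.0042 0.034 0 0 0 0" --pt "-0.0042 0.032 0 0 0 0" --pt "0 0 0 0 0 0" --pt "0 0 0 0 0 0"

```text
time_s: 23.07
tcp_pos: [0.5019, -0.3376, 0.1318]
tool_rot: [179.9, 0.1, 4.4]
force: [0.4, 0.7, -0.9]
width: 0.0859
grip_force: 0.0
```

```bash
python3 - <<'E'
from h import *
go2(.5051,-.3351,.007,4.6)
E
```

```text
t 23.07 q7 -47.5 shift(now) [ 0.0035 -0.0023  0.1247] rotvec [ 0.06  0.09 -0.25] shift(after) [ 0.0034 -0.0022  0.1248]
```

jog_arm --pt "0.0035 -0.0022 0.035 0 0 0" --pt "0 0 0.035 0 0 0" --pt "0 0 0.03 0 0 0" --pt "0 0 0.017 0 0 0" --pt "0 0 0.007 0 0 0" --pt "0 0 0 0 0 0"

```text
time_s: 23.57
tcp_pos: [0.5061, -0.3313, 0.0071]
tool_rot: [-179.9, 0.1, 4.7]
force: [0.1, -0.2, 0.8]
width: 0.0849
grip_force: 0.0
```

jog_arm --pt "0 0 0 0 0 0" --pt "0 0 0 0 0 0" --pt "0 0 0 0 0 0" --pt "0 0 0 0 0 0" --pt "0 0 0 0 0 0" --pt "0 0 0 0 0 0" --pt "0 0 0 0 0 0" --pt "0 0 0 0 0 0" --grip 1 --squeeze 50

```text
time_s: 24.23
tcp_pos: [0.5077, -0.3336, 0.0103]
tool_rot: [179.9, -0.1, 4.6]
force: [-0.5, 1.0, 6.6]
width: 0.0289
grip_force: 50.9
```

jog_arm --pt "0 0 -0.02 0 0 0" --pt "0 0 -0.035 0 0 0" --pt "0 0 -0.035 0 0 0" --pt "0 0 -0.035 0 0 0" --pt "0 0 -0.02 0 0 0" --pt "0 0 0 0 0 0"

```text
time_s: 24.73
tcp_pos: [0.5088, -0.3346, 0.1595]
tool_rot: [179.7, -0.4, 4.6]
force: [-0.0, -0.2, -1.2]
width: 0.0287
grip_force: 50.0
```

```bash
python3 - <<'E'
from h import *
go2(.519,.2835,.15,1.3)
E
```

```text
t 24.73 q7 -48.3 shift(now) [ 0.0592 -0.6154  0.0071] rotvec [ 0.26 -0.45  3.25] shift(after) [ 0.0242 -0.6177  0.0095]
```

jog_arm --pt "0.0023 -0.0343 0 0 0 3.3" --pt "0.0013 -0.0343 0 0 0 0" --pt "0.0013 -0.0343 0 0 0 0" --pt "0.0013 -0.0343 0 0 0 0" --pt "0.0013 -0.0343 0 0 0 0" --pt "0.0013 -0.0343 0 0 0 0" --pt "0.0013 -0.0343 0 0 0 0" --pt "0.0013 -0.0343 0 0 0 0" --pt "0.0013 -0.0343 0 0 0 0" --pt "0.0013 -0.0343 0 0 0 0"

```text
time_s: 25.57
tcp_pos: [0.5105, 0.0119, 0.1532]
tool_rot: [180.0, -0.0, 1.3]
force: [1.2, 0.2, -1.3]
width: 0.029
grip_force: 50.0
```

jog_arm --pt "0.0013 -0.0343 0 0 0 0" --pt "0.0013 -0.0343 0 0 0 0" --pt "0.0013 -0.0343 0 0 0 0" --pt "0.0013 -0.0343 0 0 0 0" --pt "0.0013 -0.0343 0 0 0 0" --pt "0.0013 -0.0343 0 0 0 0" --pt "0.0013 -0.0343 0 0 0 0" --pt "0.0013 -0.0343 0 0 0 0" --pt "0 0 0 0 0 0" --pt "0 0 0 0 0 0"

```text
time_s: 26.4
tcp_pos: [0.5143, 0.2869, 0.1523]
tool_rot: [179.9, 0.0, 1.5]
force: [0.6, -1.2, -1.5]
width: 0.0285
grip_force: 50.0
```

```bash
python3 - <<'E'
from h import *
go2(.519,.2835,.018,1.3)
E
```

```text
t 26.4 q7 -120.4 shift(now) [0.0047 0.0034 0.1343] rotvec [0.07 0.05 0.2 ] shift(after) [0.0046 0.0035 0.1343]
```

jog_arm --pt "0.0047 0.0034 0.03 0 0 0" --pt "0 0 0.035 0 0 0" --pt "0 0 0.035 0 0 0" --pt "0 0 0.02 0 0 0" --pt "0 0 0.008 0 0 0" --pt "0 0 0.006 0 0 0" --pt "0 0 0 0 0 0"

```text
time_s: 26.98
tcp_pos: [0.5205, 0.2805, 0.0193]
tool_rot: [179.9, -0.0, 1.2]
force: [0.3, 0.4, -0.9]
width: 0.0285
grip_force: 50.0
```

jog_arm --pt "0 0 0 0 0 0" --pt "0 0 0 0 0 0" --pt "0 0 0 0 0 0" --pt "0 0 0 0 0 0" --grip 0.4

```text
time_s: 27.32
tcp_pos: [0.521, 0.2817, 0.0207]
tool_rot: [-180.0, -0.1, 1.3]
force: [-0.1, -0.2, 0.7]
width: 0.051
grip_force: 0.0
```

jog_arm --pt "0 0 -0.02 0 0 0" --pt "0 0 -0.03 0 0 0" --pt "0 0 -0.03 0 0 0" --pt "0 0 -0.04 0 0 0" --pt "0 0 -0.03 0 0 0" --pt "-0.03 0 0 0 0 0" --pt "-0.03 0 0 0 0 0" --pt "-0.03 0 0 0 0 0" --pt "0 0 0 0 0 0" --pt "0 0 0 0 0 0"

```text
time_s: 28.15
tcp_pos: [0.4294, 0.28, 0.1704]
tool_rot: [-180.0, -0.1, 1.4]
force: [1.3, -0.1, -0.4]
width: 0.0514
grip_force: 0.0
```

```bash
python3 - <<'E'
from h import *
snap('scene','s4',(310,160,540,300),3.4)
E
```

```text
(no output)
```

View pics/s4.png

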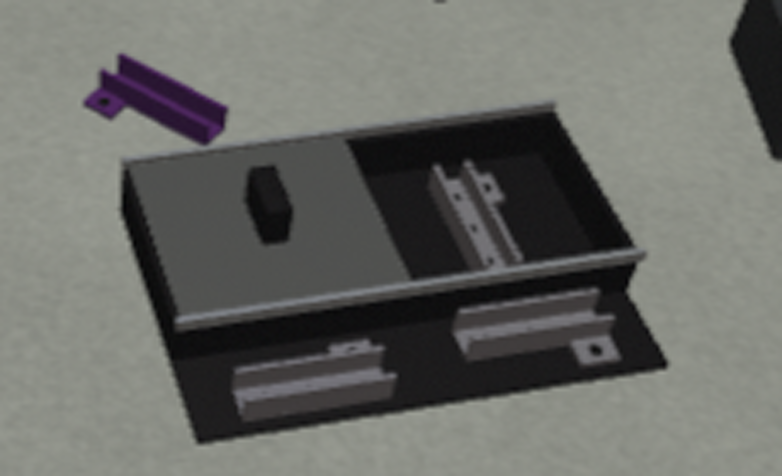

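The final view shows the cover home over the left-hand well (grip at (268,205)), the right-hand bracket flat in the open well at (475,220), and the robot clear of everything.

```bash
python3 -c "
from rig import manip
print(manip.hand_in())"
```

```text
the job is handed in; nothing more can be done
None
```

I handed the job in at about 28 s: both left-hand brackets are in the left-hand well under the fully home cover, and the right-hand bracket lies flat in the open right-hand well; no score came back, and I saw no contact with the drive, heat sink or screwdriver.

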